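# Index the sample carousel by one hole

## Robot

A 7-joint arm with a two-finger parallel gripper is mounted at the origin on the work surface. World frame = base frame: x ahead of the robot, y to its left, z up, the work surface at z = 0. Lengths are in m, angles in rad, forces in N, time in s.
With the tool pointing down it reaches from about 0.4 to 0.875 m from the base axis. Payload 6.5 kg.
Tool frame: the origin (TCP) lies on the centre line of the jaws, within the pads' length; the fingertips stand 17 mm ahead of it and the grasp point (between the pads) lies 2 mm behind it; y points along the fingers, x is the direction in which the jaws open and shut, and the axes are right-handed (so a half turn about y gives the same grasp; the last joint's range is limited). The gripper opens to 88 mm and grips with 3 to 60 N. Pads are 18 mm wide; open, the fingers measure 123 mm over their backs; the gripper's body (75 mm by 187 mm) begins 45 mm behind the grasp point.
Start: joints at [1.145, 0.536, -0.004, 1.538, 0.003, 1.067, -0.071], TCP at [0.229, -0.608, 0.256] pointing down, gripper open.
Joint ranges: [-2.7, 2.7], [-0.37, 2.16], [-1.27, 1.26], [0.24, 2.4], [-1.31, 4.45], [0.19, 1.91], [-2.76, 2.76]. Speed limits (rad/s): [2.39, 2.39, 3.14, 3.14, 3.14, 3.14, 3.14].

## Interface

Orientations are given as a rotation vector (axis times angle).
In Python, from rig import readout, vision, ticket gives the robot as it stands.
- The arm moves only by the tool apply_moves, never from a script. Its argument "targets" is a list of rows, each an object with "delta_pos": the shift along the tool's x, y, z in mm, a list of three; "spin": the turn about the tool's y in degrees; "hand": the opening, from 0 (shut) to 1 (fully open). In form: [{"delta_pos": [x, y, z], "spin": spin, "hand": hand}, ...]. A call has 1 to 10 rows; each row shifts and turns the commanded pose from where the row before left it, along the tool's axes as they then stand; what a row does not reach is not made up. A row lasts 1/12 s, in which the tool goes at most 41.7 mm and 7.16 degrees, less where a joint would pass 70% of its speed; a pose out of reach is approached as far as the arm can. A call is refused whole if a number of a shift passes 41.7 or a number of a turn 7.16, either way. A call with a gripper value outside its range is refused whole. The fingers move at their own pace and stop on an object; "force" is the grip in N (left out, the last holds). Time passes only in rows, so rows that do not move let the fingers close. It gives the time, the measured TCP pose, the force and the opening at its end, in the units of the state.
- readout.get_state(): the state, without advancing time (a new reading comes with each control period).
- vision.capture(name): name is "scene" or "top" or "wrist"; returns a dict with "frame" (384x512x3 uint8, red, green, blue), "z_map" (384x512 float32, m along the optical axis (not along the pixel's ray), 0 where there is no reading), "vertical_fov" (degrees; the focal length in pixels is half the picture's height over the tangent of half this angle, whatever the lens; pixels are square), "cx", "cy" (the principal point, pixels), "dist_coeffs" ([k1, k2, p1, p2, k3] as OpenCV has them; the pictures are not rectified), "R" (3x3) and "t" (3): a world point X has camera coordinates R X + t. Camera axes: x right, y down, z forward; pixel columns grow to the right and rows downward; lengths in m; the calibration is good to about 2 mm. A picture is of the moment at which its call begins.
- ticket.close_job(): hands the job in, once; it reports no verdict.
The state is a dict: "time_s": time; "joint_positions": joint angles; "qd": joint speeds; "joint_torque": joint torques, N m; "tcp_pos": TCP position; "eef_rot": TCP orientation; "force": force on the tool from outside, world axes, zero at the start; "wrist_torque": the same for the moment, N m; "width": finger opening in m.
Only numpy, scipy, OpenCV 4.12 (cv2) and the standard library are available. Lean on these libraries where they do the work, as an engineer would, in place of code of your own. Each camera call takes 0.05 s, during which the arm holds its last target.

## Task

Bring the next vial under the head of the sample carousel: with a fingertip press its sprung indexing plunger in, turn the table anticlockwise (seen from above, towards the side where the finger post stands) to the next hole, and leave the plunger sprung fully out in that hole. Do it by pressing and pushing only, do not lift anything, do not force the table while it is locked, do not turn it back or past the next hole, and leave the jar in the middle of the table and the things around the carousel where they stand.

Things in the scene. Friction and masses are not known exactly. Their poses are not given: they have to be found in the camera images.
- carousel: Sample carousel, bolted to the bench; origin on its axis at bench height. Round white base (radius 112), on it a fixed steel index plate (radius 122, top 55 above the bench) with eight black round holes, every 45 degrees on a circle of radius 100. x points from the axis to the hole the plunger is in at the start, z up.
- axis (a point): On the carousel's upright axis, 67 above the bench, level with the top of the turning aluminium table (radius 78). The table carries amber vials (tops 101 above the bench, at radius 52), a cup in the middle, and an ear 70 wide that sticks out to radius 125 with the plunger and the finger post.
- head (a point): Top middle of the fixed white head's column, 147 from the axis, half a turn from the starting hole; 80 wide, 40 deep, 130 above the bench. Its grey arm reaches in over the vials to 32 from the axis, up to 133 above the bench.
- table_disc (a joint): Angle of the table with all it carries, rad: near 0 at the start, growing anticlockwise seen from above; the next hole is at 0.785. While the plunger is out its pin locks the table, with about 0.013 of play either way. Unlocked, it turns stiffly (about 0.08 N m) and stays where it is left.
- plunger (a joint): How far the indexing plunger is pressed straight down, m: 0 fully out (locked in a hole), 0.013 fully in at a stop; sprung, 3 N to start, 7 N fully in. From 0.011 on the table is free. Let go between holes, its pin rides under the plate and it stays in at about 0.011; when the pin comes to a hole it springs out by itself.
- cap_top (a point): Centre of the flat top of the plunger: a round black cap, diameter 36, 6 thick, on a 10 mm steel stem, 100 from the carousel axis. The top is 94 above the bench when out, 81 when pressed in. The point moves with the plunger and the table.
- post_top (a point): Centre of the top of the finger post: an upright dark steel pin, diameter 16, fixed on the ear beside the plunger, 30 from the plunger's middle (22 to its face) on the anticlockwise side, from the ear (67 above the bench) up to 120. Push a fingertip against it to turn the table. Moves with the table.
- centre_vial: Loose amber jar, 30 wide, 45 high, standing loosely in the cup at the middle of the table and riding along with it; origin at its underside, 71 above the bench, top 116. To be left in its place.
- jar: Bystander near the carousel, loose on the bench: white screw-cap jar, 56 wide, 60 high (mm); origin under its middle. To be left alone.
- reagent: Bystander near the carousel, loose on the bench: amber bottle, 52 wide, 95 high (mm); origin under its middle. To be left alone.
- beaker: Bystander near the carousel, loose on the bench: open glass beaker, 60 wide, 70 high (mm); origin under its middle. To be left alone.
- vial_tray: Bystander near the carousel, loose on the bench: grey divided tray, 80 x 60 x 30 high (mm); origin under its middle. To be left alone.
- septa_box: Bystander near the carousel, loose on the bench: cardboard box, 70 x 50 x 40 high (mm); origin under its middle. To be left alone.
- driver: Bystander near the carousel, loose on the bench: screwdriver lying flat, 150 long (mm); origin under its middle. To be left alone.
- cap_tub: Bystander near the carousel, loose on the bench: closed white tub, 50 wide, 35 high (mm); origin under its middle. To be left alone.
Things that resemble listed ones, but are neither listed nor needed, are in the scene too. Leave any black or yellow look-alike of the centre_vial alone.

How it is judged:
On the way, in this order (a step that is already met when the one before it is completed fails the run):
1. the plunger is pressed in by the fingers while the table is still at its first hole (value of joint plunger above 0.009 m and value of joint table_disc below 0.08 rad and contact force between the fingers and plunger above 0.5 N), for 0.05 s.
2. the table is at the next hole with the plunger sprung out (value of joint table_disc between 0.750398 and 0.820398 rad and value of joint plunger below 0.002 m), for 0.2 s.
At the end, for the whole second after the job is handed in: The table is at rest at the next hole anticlockwise (within 0.035 rad), the plunger fully out in it (within 2 mm), the centre jar upright (within 0.2 rad) in its cup and every bystander within 20 mm of where it stood (all of step 2 and velocity of joint table_disc between -0.02 and 0.02 rad/s and angle between centre_vial's own z axis and vertical below 0.2 rad and z of centre_vial in the frame of axis below 0.012 m and distance of each of jar, reagent, beaker, vial_tray, septa_box, driver, cap_tub from where it was at the start of the episode below 0.02 m); the robot touches nothing.
It fails at once if the table was turned back, clockwise (value of joint table_disc below -0.12 rad).
It fails at once if the table was turned past the next hole (value of joint table_disc above 0.935398 rad).
It fails at once if the locked table was forced, with the plunger out (value of joint table_disc between 0.09 and 0.695398 rad and value of joint plunger below 0.004 m).
It fails at once if the jar in the middle of the table was lifted or tipped (z of centre_vial in the frame of axis above 0.016 m or angle between centre_vial's own z axis and vertical above 0.4 rad).
It fails at once if a bystander was moved or lifted (distance of any of jar, reagent, beaker, vial_tray, septa_box, driver, cap_tub from where it was at the start of the episode above 0.02 m).
It also fails if it takes over 40 s, if anything falls off the work surface, if the arm or the gripper's body presses on something with over 40 N, if the wrist force passes 120 N, or if a joint passes its speed limit or range.

## Working session

There is one attempt and no reset: what is moved stays moved. The work goes in short steps, Python scripts to look and compute and a tool call to move; the robot and the scene stay as the last step left them, time stands still between calls to the robot, and variables do not carry over. Pictures are saved under pics/ and viewed, and the job is handed in when it is done.

Besides the shell and the picture viewer there is one more tool, called after "Call:" as name([rows], argument=value, ...), one row to a line, values as JSON. apply_moves: Moves the arm, as the interface text tells. Its arguments: {"type":"object","properties":{"targets":{"type":"array","items":{"type":"object","properties":{"delta_pos":{"type":"array","items":{"type":"number"}},"spin":{"type":"number"},"hand":{"type":"number"}}}},"force":{"type":"number"}},"required":["targets"]}

```bash
mkdir -p pics; cat > h.py <<'E'
import numpy as np, cv2
from rig import readout, vision, ticket
def cap(n,save=None):
    c=vision.capture(n)
    if save: cv2.imwrite('pics/'+save,c['frame'][:,:,::-1])
    f=c['frame'].shape[0]/2/np.tan(np.radians(c['vertical_fov'])/2)
    c['K']=np.array([[f,0,c['cx']],[0,f,c['cy']],[0,0,1]]);c['d']=np.array(c['dist_coeffs'],float)
    c['R']=np.array(c['R']);c['t']=np.array(c['t'])
    return c
def ray(c,uv):
    p=cv2.undistortPoints(np.array(uv,float).reshape(-1,1,2),c['K'],c['d']).reshape(-1,2)
    d=np.c_[p,np.ones(len(p))]@c['R']
    return -c['R'].T@c['t'],d
def onz(c,uv,z):
    o,d=ray(c,uv); return o+d*((z-o[2])/d[:,2])[:,None]
def proj(c,X):
    return cv2.projectPoints(np.array(X,float).reshape(-1,1,3),cv2.Rodrigues(c['R'])[0],c['t'],c['K'],c['d'])[0].reshape(-1,2)
def xyz(c):
    h,w=c['z_map'].shape
    u,v=np.meshgrid(np.arange(w),np.arange(h))
    p=cv2.undistortPoints(np.stack([u,v],-1).reshape(-1,1,2).astype(float),c['K'],c['d']).reshape(-1,2)
    z=c['z_map'].reshape(-1,1)
    return ((np.c_[p,np.ones(len(p))]*z-c['t'])@c['R']).reshape(h,w,3)
E
python3 - <<'E'
from h import *
import pickle
for n in ['scene','top','wrist']:
    c=cap(n,n+'0.png'); pickle.dump(c,open(n+'0.pkl','wb')); print(n,-c['R'].T@c['t'],c['vertical_fov'])
print(readout.get_state())
E
```

```text
scene [ 1.24895084 -0.65984501  0.88401239] 44.76164562378488
top [ 0.47729661 -0.03653699  1.0309467 ] 56.11121610144593
wrist [ 0.29719486 -0.58327085  0.38471103] 58.351348209252365
{'time_s': 0.15, 'joint_positions': array([ 1.144836  ,  0.5369992 , -0.00441384,  1.53858597,  0.00260325,
        1.06727364, -0.07119576]), 'qd': array([ 0.00127789, -0.00104471,  0.00152535, -0.00417574, -0.00071324,
        0.00263376,  0.00175979]), 'joint_torque': array([ 2.33600062e-03, -5.71323824e+01,  9.92363468e-01, -2.51825595e+01,
       -5.60898031e-02,  1.52731268e-02,  9.67562960e-05]), 'tcp_pos': array([ 0.22866799, -0.60800552,  0.25505946]), 'eef_rot': array([-1.35757022,  0.94100809, -0.93919895]), 'force': array([1.48662622, 0.16304988, 0.67913405]), 'wrist_torque': array([-0.0574982 ,  0.00787629,  0.02507339]), 'width': 0.08819510965554576}
```

View pics/scene0.png

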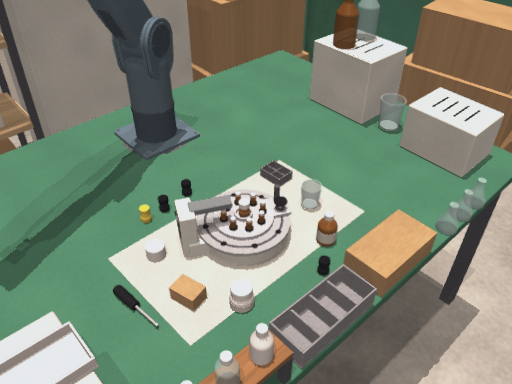

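View pics/top0.png

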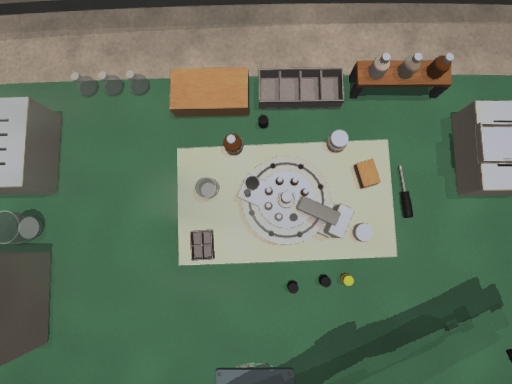

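View pics/wrist0.png

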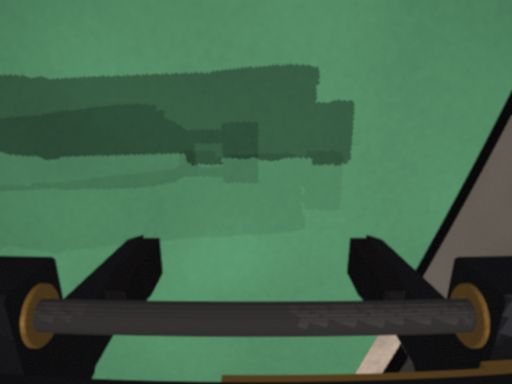

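The scene view shows the carousel at about (243,222), with the cap near (281,201) and the head near (190,225). The top view shows the carousel at (287,200), the cap at (252,183), the ear pointing left and up, and the head at (340,220). I'll zoom in on both.

```bash
python3 - <<'E'
import cv2
a=cv2.imread('pics/top0.png')[130:270,170:420]; cv2.imwrite('pics/topz.png',cv2.resize(a,None,fx=3.2,fy=3.2,interpolation=cv2.INTER_CUBIC))
a=cv2.imread('pics/scene0.png')[160:280,165:345]; cv2.imwrite('pics/scz.png',cv2.resize(a,None,fx=4.4,fy=4.4,interpolation=cv2.INTER_CUBIC))
E
```

```text
(no output)
```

View pics/topz.png

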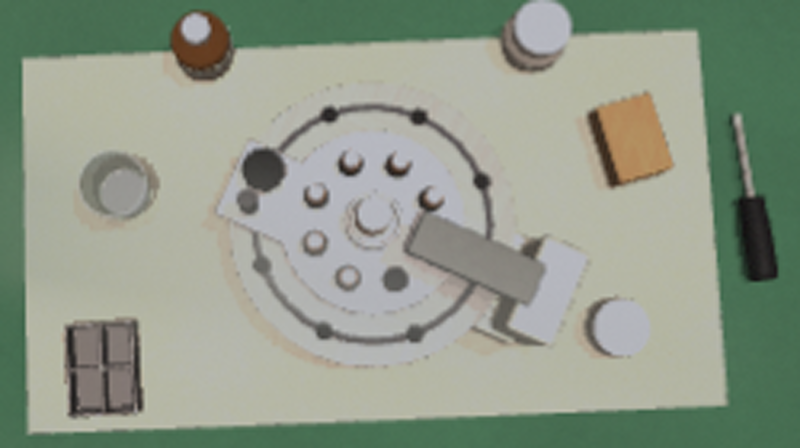

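View pics/scz.png

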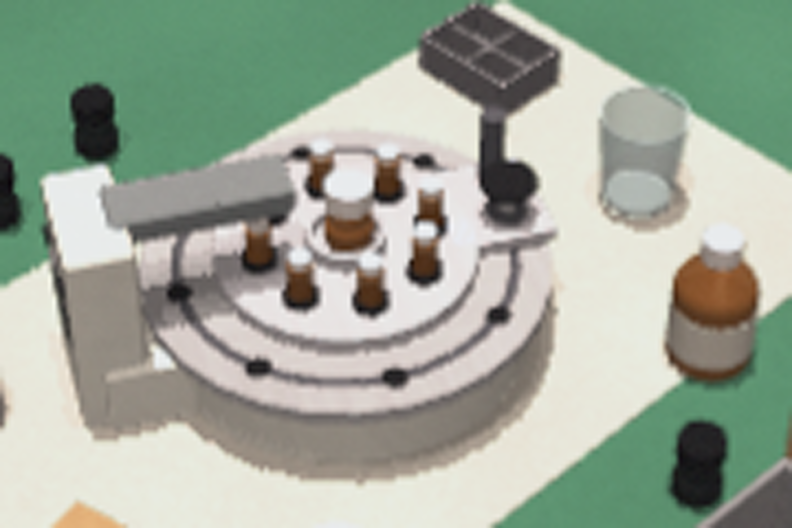

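The plunger cap is at about (252,182.5) in the top picture and the post at about (247.5,193). The next hole anticlockwise is at about (252,213). Next I'll measure positions in the top view using the plate ring, the cap mask and the depth map.

```bash
python3 - <<'E'
from h import *
import pickle
c=pickle.load(open('top0.pkl','rb')); s=pickle.load(open('scene0.pkl','rb'))
def comps(c,box,pred,name,amin=6):
    u0,v0,u1,v1=box; g=cv2.cvtColor(c['frame'],cv2.COLOR_RGB2GRAY); h=cv2.cvtColor(c['frame'],cv2.COLOR_RGB2HSV)
    m=pred(g,h).astype(np.uint8); M=np.zeros_like(m); M[v0:v1,u0:u1]=m[v0:v1,u0:u1]
    n,l,st,ce=cv2.connectedComponentsWithStats(M)
    for i in range(1,n):
        if st[i,4]>=amin: print(name,i,st[i],ce[i].round(2))
comps(c,(235,155,325,240),lambda g,h:g<75,'dark',3)
comps(c,(240,165,262,205),lambda g,h:g<110,'cap/post')
comps(s,(270,180,292,215),lambda g,h:g<60,'scene cap')
P=xyz(c)
# plate holes
Z=P[...,2]
for n,uv in dict(cap=(252,183),post=(247.5,193)).items(): 
    u,v=int(uv[0]),int(uv[1]); print(n,P[v-1:v+2,u-1:u+2].round(3).tolist())
# head top
m=(Z>0.11)&(Z<0.14); vv,uu=np.nonzero(m); print('z.11-.14',len(vv)); 
Q=P[m]; print(Q.min(0),Q.max(0))
# height map pic
z=np.clip(Z[130:270,170:420]/0.15,0,1)*255
cv2.imwrite('pics/hz.png',cv2.resize(cv2.applyColorMap(z.astype(np.uint8),cv2.COLORMAP_JET),None,fx=3.2,fy=3.2,interpolation=cv2.INTER_NEAREST))
E
```

```text
dark 1 [270 164   6   4  17] [272.41 165.41]
dark 2 [299 165   4   4  14] [300.5  166.29]
dark 3 [246 177  12  12 118] [251.66 182.58]
dark 4 [276 180   6   5  12] [278.08 182.67]
dark 5 [291 180   6   5  14] [292.86 182.79]
dark 6 [318 184   5   5  15] [319.93 186.33]
dark 7 [301 190   6   6  14] [302.79 193.21]
dark 8 [266 192   6   3   7] [268.29 193.29]
cap/post 1 [257 172   5   5   9] [259.22 174.22]
cap/post 2 [246 176  13  14 137] [251.87 182.61]
cap/post 3 [244 190   6   7  32] [247.   192.78]
scene cap 1 [274 188  12  22 157] [278.62 199.45]
cap [[[0.61, 0.003, 0.095], [0.611, 0.0, 0.092], [0.611, -0.003, 0.094]], [[0.608, 0.003, 0.095], [0.608, 0.0, 0.095], [0.608, -0.003, 0.093]], [[0.606, 0.003, 0.093], [0.606, 0.0, 0.092], [0.605, -0.003, 0.094]]]
post [[[0.581, 0.014, 0.121], [0.582, 0.012, 0.119], [0.582, 0.009, 0.119]], [[0.579, 0.015, 0.12], [0.579, 0.012, 0.121], [0.579, 0.009, 0.121]], [[0.576, 0.015, 0.121], [0.576, 0.012, 0.12], [0.577, 0.01, 0.118]]]
z.11-.14 5848
[ 0.16997377 -0.69122009  0.11000339] [0.92440601 0.66932994 0.13998705]
```

View pics/hz.png

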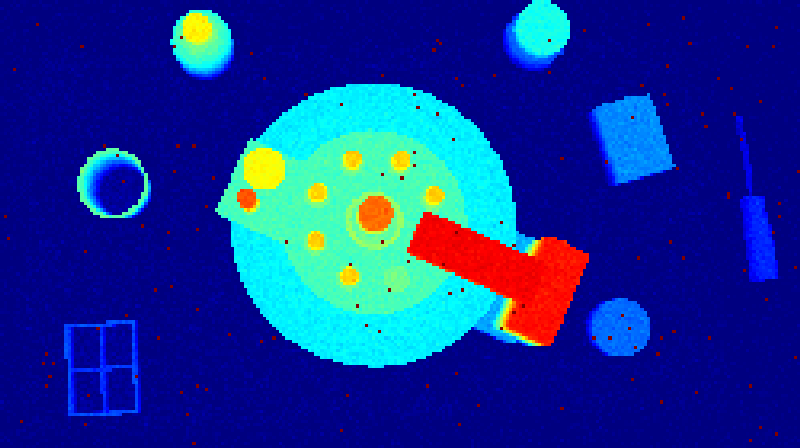

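The height map clearly separates the cap (264,168), the post (247,199), the jar (376,213) and the head (540,290). I'll fit positions from it.

```bash
python3 - <<'E'
from h import *
import pickle
c=pickle.load(open('top0.pkl','rb'))
P=xyz(c);Z=P[...,2]
def comp(lo,hi,seed):
    m=((Z>lo)&(Z<hi)).astype(np.uint8); m[:, :]=m
    n,l=cv2.connectedComponents(m,connectivity=4); k=l==l[seed[1],seed[0]]; return k
cap_=comp(.088,.1,(252,183)); 
def mid(k,z):
    v,u=np.nonzero(k); cnt=cv2.findContours(k.astype(np.uint8),0,2)[0][0]
    (x,y),r=cv2.minEnclosingCircle(cnt); q=onz(c,[[u.mean(),v.mean()],[x,y]],z); return len(u),u.mean(),v.mean(),q.round(4)
print('cap',mid(cap_,.094)); post=comp(.113,.127,(247,193)); print('post',mid(post,.12))
pl=((Z>.045)&(Z<.15)).astype(np.uint8); n,l=cv2.connectedComponents(pl[:,:],connectivity=4); k=(l==l[180,310])
# plate rim: use only boundary pts with z .05-.06
cnt=max(cv2.findContours(k.astype(np.uint8),0,1)[0],key=len)[:,0]
zz=Z[cnt[:,1],cnt[:,0]]; sel=abs(zz-.055)<.006
q=onz(c,cnt[sel],.055)[:,:2]
A=np.c_[2*q,np.ones(len(q))]; ok=np.ones(len(q),bool)
for _ in range(6):
    s=np.linalg.lstsq(A[ok],(q[ok]**2).sum(1),rcond=None)[0]; ctr=s[:2]; r=np.sqrt(s[2]+ctr@ctr); e=np.linalg.norm(q-ctr,axis=1)-r; ok=abs(e)<.004
print('axis',ctr,r,ok.sum())
jar=comp(.108,.124,(287,197)); print('jar',mid(jar,.116))
# holes
hol=onz(c,[[272.41,165.41],[300.5,166.29],[319.93,186.33]],.055)[:,:2]
for h in hol: print('hole',h,np.linalg.norm(h-ctr),np.degrees(np.arctan2(*(h-ctr)[::-1])))
for nm,kk,zt in (('cap',cap_,.094),('post',post,.12)):
    h=mid(kk,zt)[3][0][:2]; print(nm,np.linalg.norm(h-ctr),np.degrees(np.arctan2(*(h-ctr)[::-1])))
# head corners
hd=comp(.115,.14,(340,220)); v,u=np.nonzero(hd); print('head',onz(c,cv2.boxPoints(cv2.minAreaRect(np.c_[u,v].astype(np.float32))),.131).round(3))
s=pickle.load(open('scene0.pkl','rb'))
print(proj(s,[[*mid(cap_,.094)[3][0][:2],.094],[*mid(post,.12)[3][0][:2],.12]]))
from scipy.spatial.transform import Rotation as Ro
st=readout.get_state(); print(Ro.from_rotvec(st['eef_rot']).as_matrix().round(4))
for b in [(233,143),(207,188),(203,245),(338,140)]:
    print(b,onz(c,[b],.05).round(3))
E
```

```text
cap (142, np.float64(251.95774647887325), np.float64(182.1056338028169), array([[6.104e-01, 2.000e-04, 9.400e-02],
       [6.107e-01, 0.000e+00, 9.400e-02]]))
post (31, np.float64(246.58064516129033), np.float64(191.4516129032258), array([[0.5828, 0.013 , 0.12  ],
       [0.5827, 0.0132, 0.12  ]]))
axis [ 0.56827556 -0.09036459] 0.12022115470290787 205
jar (96, np.float64(286.8541666666667), np.float64(196.04166666666666), array([[ 0.5703, -0.0895,  0.116 ],
       [ 0.5704, -0.0892,  0.116 ]]))
hole [ 0.66156533 -0.05490852] 0.09980036202750535 20.809988774141836
hole [ 0.65812258 -0.13199066] 0.09902128851482052 -24.85826215784714
hole [ 0.60200393 -0.18370463] 0.09924699856192072 -70.1327140409709
cap 0.09988199127051021 65.05538110437445
post 0.10438005917669885 82.00136440075588
head [[ 0.524 -0.103  0.131]
 [ 0.595 -0.14   0.131]
 [ 0.533 -0.259  0.131]
 [ 0.463 -0.221  0.131]]
[[279.7839797  200.02526247]
 [276.30945952 185.17890899]]
[[ 3.521e-01 -5.000e-04  9.360e-01]
 [-9.360e-01  1.100e-03  3.521e-01]
 [-1.300e-03 -1.000e+00 -1.000e-04]]
(233, 143) [[0.728 0.054 0.05 ]]
(207, 188) [[0.602 0.126 0.05 ]]
(203, 245) [[0.446 0.136 0.05 ]]
(338, 140) [[ 0.732 -0.239  0.05 ]]
```

The positions agree with each other:
- **Axis:** (0.5685, -0.090).
- **Cap:** (0.6105, 0.000), at 65° and radius 100.
- **Post:** at 82° and radius 104.

I'll shut the fingers and turn the tool so that x is tangential (-25°) and z points radially outward (65°). Then I'll move above the cap.

Call:
apply_moves([
  {"delta_pos": [0,0,0],"spin": -6.3,"hand": 0},
  {"delta_pos": [0,0,0],"spin": -6.3,"hand": 0},
  {"delta_pos": [0,0,0],"spin": -6.3,"hand": 0},
  {"delta_pos": [0,0,0],"spin": -6.4,"hand": 0},
  {"delta_pos": [0,0,0],"spin": -6.3,"hand": 0},
  {"delta_pos": [0,0,0],"spin": -6.4,"hand": 0},
  {"delta_pos": [0,0,0],"spin": -6.4,"hand": 0},
  {"delta_pos": [4,0,36],"spin": 0,"hand": 0},
  {"delta_pos": [4,0,36],"spin": 0,"hand": 0},
  {"delta_pos": [4,0,36],"spin": 0,"hand": 0},
], force=10)

```text
time_s: 0.98
tcp_pos: [0.2853, -0.5144, 0.2552]
eef_rot: [-1.543, 0.343, -0.343]
force: [0.1, 0.6, -0.2]
width: 0.0235
```

Call:
apply_moves([
  {"delta_pos": [5,0,38],"spin": 0,"hand": 0},
  {"delta_pos": [5,0,38],"spin": 0,"hand": 0},
  {"delta_pos": [5,0,38],"spin": 0,"hand": 0},
  {"delta_pos": [5,0,38],"spin": 0,"hand": 0},
  {"delta_pos": [5,0,38],"spin": 0,"hand": 0},
  {"delta_pos": [5,0,38],"spin": 0,"hand": 0},
  {"delta_pos": [5,0,38],"spin": 0,"hand": 0},
  {"delta_pos": [5,0,38],"spin": 0,"hand": 0},
  {"delta_pos": [5,0,38],"spin": 0,"hand": 0},
  {"delta_pos": [5,0,38],"spin": 0,"hand": 0},
])

```text
time_s: 1.82
tcp_pos: [0.4917, -0.1906, 0.2557]
eef_rot: [-1.544, 0.342, -0.342]
force: [0.8, -0.7, 0.3]
width: 0.0005
```

```bash
cat >> h.py <<'E'
from scipy.spatial.transform import Rotation as Ro
AX=np.array([.5685,-.090])
def rep(th=65.):
    st=readout.get_state(); R=Ro.from_rotvec(st['eef_rot']).as_matrix(); p=st['tcp_pos']
    d=p[:2]-AX; print('t',round(st['time_s'],2),'tcp',p.round(4),'tip z',round(p[2]-.017,4),'yawx',np.degrees(np.arctan2(R[1,0],R[0,0])).round(2),'tilt',R[2].round(3),'r %.4f ang %.2f'%(np.linalg.norm(d),np.degrees(np.arctan2(d[1],d[0]))),'F',st['force'].round(2),'w',round(st['width'],4))
    return st,R
def need(x,y,z):
    st,R=rep(); print('need tool mm',(R.T@(np.array([x,y,z])-st['tcp_pos'])*1000).round(1))
E
python3 -c "
from h import *
need(.6105,0,.13)"
```

```text
t 1.82 tcp [ 0.4917 -0.1906  0.2557] tip z 0.2387 yawx -25.0 tilt [-0. -1. -0.] r 0.1266 ang -127.38 F [ 0.8  -0.69  0.31] w 0.0005
need tool mm [ 27.2 125.6 223. ]
```

Call:
apply_moves([
  {"delta_pos": [4.7,0,37.2],"spin": 0,"hand": 0},
  {"delta_pos": [4.7,0,37.2],"spin": 0,"hand": 0},
  {"delta_pos": [4.7,0,37.2],"spin": 0,"hand": 0},
  {"delta_pos": [4.7,0,37.2],"spin": 0,"hand": 0},
  {"delta_pos": [4.7,0,37.2],"spin": 0,"hand": 0},
  {"delta_pos": [4.7,0,37],"spin": 0,"hand": 0},
  {"delta_pos": [0,30,0],"spin": 0,"hand": 0},
  {"delta_pos": [0,30,0],"spin": 0,"hand": 0},
  {"delta_pos": [0,30,0],"spin": 0,"hand": 0},
  {"delta_pos": [0,0,0],"spin": 0,"hand": 0},
])

```text
time_s: 2.65
tcp_pos: [0.6068, -0.0023, 0.1599]
eef_rot: [-1.546, 0.349, -0.334]
force: [-0.7, 0.4, -0.3]
width: 0.0005
```

```bash
python3 -c "
from h import *
need(.6105,0,.111)
for n,b in (('scene',(165,120,345,255)),('wrist',(0,0,512,384))):
    c=cap(n); a=c['frame'][b[1]:b[3],b[0]:b[2],::-1]; cv2.imwrite('pics/%s1.png'%n,cv2.resize(a,None,fx=4.4 if n=='scene' else 1,fy=4.4 if n=='scene' else 1))
"
```

```text
t 2.65 tcp [ 0.6068 -0.0023  0.1599] tip z 0.1429 yawx -24.95 tilt [-0.009 -1.    -0.005] r 0.0957 ang 66.39 F [-0.69  0.4  -0.32] w 0.0005
need tool mm [ 2.8 48.8  3.8]
```

View pics/scene1.png

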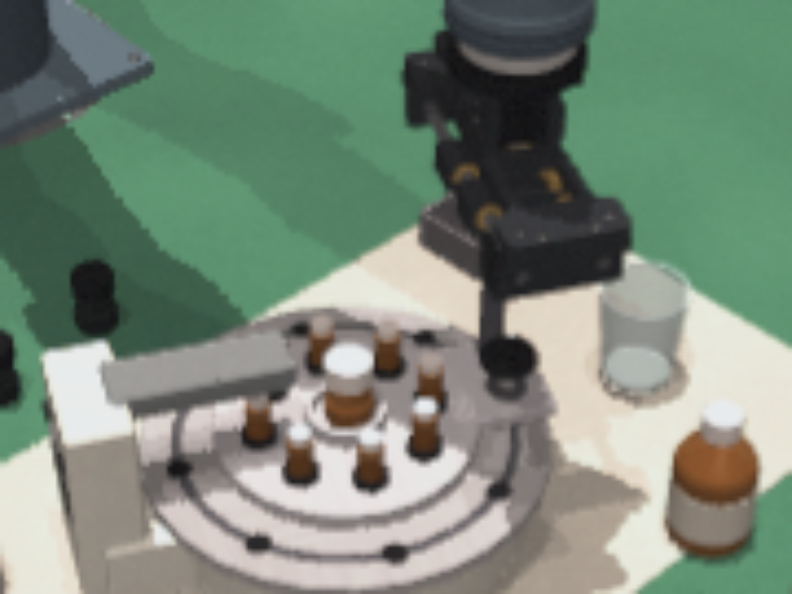

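View pics/wrist1.png

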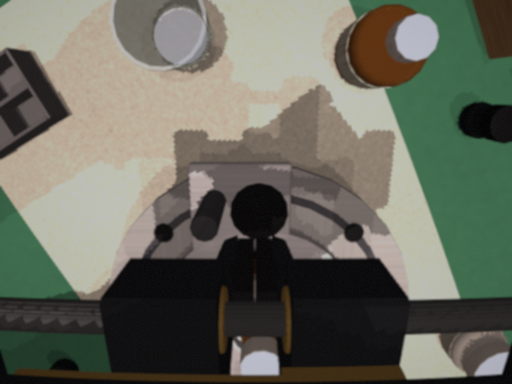

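The scene view shows the closed fingers over the cap, with clear space around them. The wrist view shows the cap at (259,210) ahead of the tips and the post at (208,215) to the left. The arm hadn't settled yet, so I'll correct the position and go down to just above the cap.

Call:
apply_moves([
  {"delta_pos": [0,0,0],"spin": 0,"hand": 0},
  {"delta_pos": [0,0,0],"spin": 0,"hand": 0},
])

```text
time_s: 2.92
tcp_pos: [0.6123, -0.002, 0.1679]
eef_rot: [-1.543, 0.34, -0.345]
force: [0.8, 0.1, 0.4]
width: 0.0003
```

```bash
python3 -c "
from h import *
need(.6105,0,.115)
"
```

```text
t 2.92 tcp [ 0.6123 -0.002   0.1679] tip z 0.1509 yawx -25.01 tilt [ 0.003 -1.     0.002] r 0.0983 ang 63.55 F [0.81 0.09 0.39] w 0.0003
need tool mm [-2.6 52.9  1. ]
```

Call:
apply_moves([
  {"delta_pos": [-1,10,1],"spin": 0,"hand": 0},
  {"delta_pos": [0,15,0],"spin": 0,"hand": 0},
  {"delta_pos": [0,15,0],"spin": 0,"hand": 0},
  {"delta_pos": [0,10,0],"spin": 0,"hand": 0},
  {"delta_pos": [0,3,0],"spin": 0,"hand": 0},
  {"delta_pos": [0,0,0],"spin": 0,"hand": 0},
  {"delta_pos": [0,0,0],"spin": 0,"hand": 0},
])

```text
time_s: 3.5
tcp_pos: [0.6109, -0.0006, 0.1132]
eef_rot: [-1.543, 0.341, -0.343]
force: [0.1, -1.0, 0.8]
width: 0.0005
```

```bash
python3 -c "
from h import *
need(.6105,0,.111)
for n,b in (('scene',(225,150,325,230)),('wrist',(100,120,400,345))):
    c=cap(n); a=c['frame'][b[1]:b[3],b[0]:b[2],::-1]; k=7 if n=='scene' else 2.5; cv2.imwrite('pics/%s2.png'%n,cv2.resize(a,None,fx=k,fy=k))
"
```

```text
t 3.5 tcp [ 6.109e-01 -6.000e-04  1.132e-01] tip z 0.0962 yawx -24.98 tilt [ 0.001 -1.     0.   ] r 0.0990 ang 64.65 F [ 0.07 -1.04  0.83] w 0.0005
need tool mm [-0.6  2.2  0.4]
```

View pics/scene2.png

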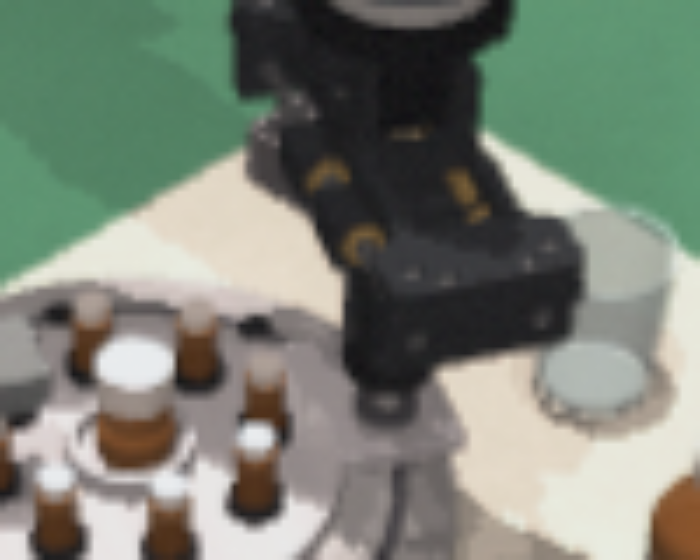

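View pics/wrist2.png

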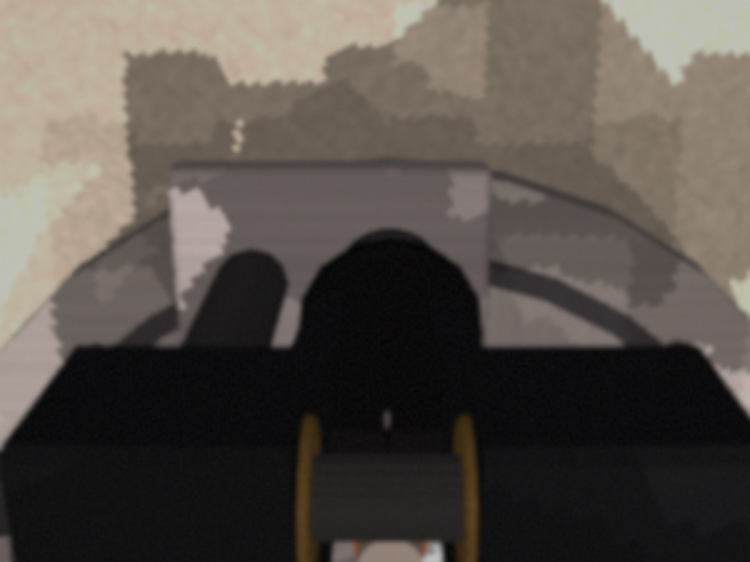

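The fingers are centred over the cap, with the post to the left and a gap between them. I'll press down in small rows and check the force.

Call:
apply_moves([
  {"delta_pos": [0,3,0],"spin": 0,"hand": 0},
  {"delta_pos": [0,4,0],"spin": 0,"hand": 0},
  {"delta_pos": [0,4,0],"spin": 0,"hand": 0},
  {"delta_pos": [0,3,0],"spin": 0,"hand": 0},
  {"delta_pos": [0,0,0],"spin": 0,"hand": 0},
  {"delta_pos": [0,0,0],"spin": 0,"hand": 0},
])

```text
time_s: 4.1
tcp_pos: [0.6112, -0.0004, 0.099]
eef_rot: [-1.543, 0.341, -0.343]
force: [-0.5, 0.3, 6.3]
width: 0.0006
```

```bash
python3 -c "
from h import *
need(.6105,0,.098)"
```

```text
t 4.1 tcp [ 6.112e-01 -4.000e-04  9.900e-02] tip z 0.082 yawx -24.97 tilt [ 0.001 -1.     0.001] r 0.0992 ang 64.51 F [-0.46  0.26  6.35] w 0.0006
need tool mm [-0.8  1.   0.1]
```

Call:
apply_moves([
  {"delta_pos": [0,1.5,0],"spin": 0,"hand": 0},
  {"delta_pos": [0,0,0],"spin": 0,"hand": 0},
])

```text
time_s: 4.27
tcp_pos: [0.6118, -0.0007, 0.0984]
eef_rot: [-1.543, 0.34, -0.344]
force: [-0.9, -0.2, 11.2]
width: 0.0005
```

```bash
python3 -c "
from h import *
need(.6105,0,.098)"
```

```text
t 4.27 tcp [ 0.6118 -0.0007  0.0984] tip z 0.0814 yawx -25.0 tilt [ 0.003 -1.     0.001] r 0.0993 ang 64.11 F [-0.88 -0.22 11.21] w 0.0005
need tool mm [-1.5  0.4  0.1]
```

The plunger is on its stop: 11 N, against 7 N for the spring alone. Now I'll push towards the post (-x) and follow the arc for about 12°, still pressing.

Call:
apply_moves([
  {"delta_pos": [-2,0,0],"spin": 0,"hand": 0},
  {"delta_pos": [-2,0,0],"spin": 0,"hand": 0},
  {"delta_pos": [-2,0,0],"spin": 0,"hand": 0},
  {"delta_pos": [-3.5,0,0],"spin": -2,"hand": 0},
  {"delta_pos": [-3.5,0,-0.1],"spin": -2,"hand": 0},
  {"delta_pos": [-3.5,0,0],"spin": -2,"hand": 0},
  {"delta_pos": [-3.5,0,-0.1],"spin": -2,"hand": 0},
  {"delta_pos": [0,0,0],"spin": 0,"hand": 0},
])

```text
time_s: 4.93
tcp_pos: [0.5929, 0.006, 0.0984]
eef_rot: [-1.559, 0.229, -0.234]
force: [-1.2, -3.6, 11.7]
width: 0.0009
```

```bash
cat > look.py <<'E'
from h import *
import sys
i=sys.argv[1]
rep()
out=[]
for n,b in (('scene',(215,140,315,250)),('wrist',(60,100,440,345))):
    c=cap(n); a=c['frame'][b[1]:b[3],b[0]:b[2],::-1]; h=440; out.append(cv2.resize(a,(int(a.shape[1]*h/a.shape[0]),h)))
o=np.hstack(out); s=min(1,800/o.shape[1]); cv2.imwrite('pics/l%s.png'%i,cv2.resize(o,None,fx=s,fy=s))
E
python3 look.py 3
```

```text
t 4.93 tcp [0.5929 0.006  0.0984] tip z 0.0814 yawx -16.9 tilt [ 0.003 -1.    -0.001] r 0.0991 ang 75.74 F [-1.17 -3.57 11.69] w 0.0009
```

View pics/l3.png

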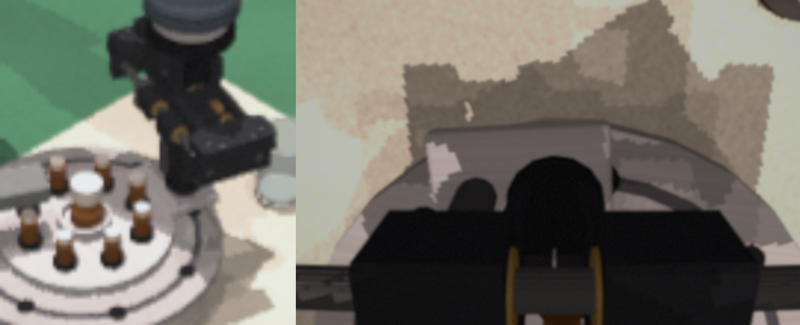

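The start hole has appeared at (614,178) beside the ear, so the table has turned about 10° and the pin is under the plate. I'll raise the fingertip clear of the cap, keep it against the post, and push on.

Call:
apply_moves([
  {"delta_pos": [-2,0,0],"spin": 0,"hand": 0},
  {"delta_pos": [0,-6,0],"spin": 0,"hand": 0},
  {"delta_pos": [0,-7,0],"spin": 0,"hand": 0},
  {"delta_pos": [0,-6,0],"spin": 0,"hand": 0},
  {"delta_pos": [0,0,0],"spin": 0,"hand": 0},
  {"delta_pos": [-3.5,0,-0.1],"spin": -3,"hand": 0},
  {"delta_pos": [-3.5,0,-0.1],"spin": -2,"hand": 0},
  {"delta_pos": [-3.5,0,-0.1],"spin": -2,"hand": 0},
  {"delta_pos": [-3.5,0,-0.1],"spin": -2,"hand": 0},
  {"delta_pos": [0,0,0],"spin": 0,"hand": 0},
])

```text
time_s: 5.87
tcp_pos: [0.5761, 0.0102, 0.116]
eef_rot: [-1.568, 0.109, -0.108]
force: [-0.2, -0.9, 0.6]
width: 0.0005
```

```bash
python3 look.py 4
```

```text
t 5.87 tcp [0.5761 0.0102 0.116 ] tip z 0.099 yawx -7.91 tilt [-0. -1. -0.] r 0.1004 ang 85.68 F [-0.25 -0.91  0.59] w 0.0005
```

View pics/l4.png

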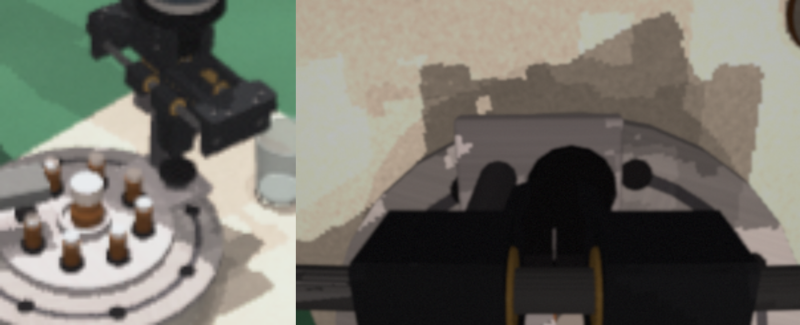

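Vertical force is back to zero and the cap has stayed in. The finger, at (555,230), bears on the post at (490,185). The table is at roughly 16°, so I'll continue along the arc for about 18° more.

Call:
apply_moves([
  {"delta_pos": [-4,0,-0.4],"spin": -3.5,"hand": 0},
  {"delta_pos": [-4,0,-0.3],"spin": -3.5,"hand": 0},
  {"delta_pos": [-4,0,-0.2],"spin": -3,"hand": 0},
  {"delta_pos": [-4,0,-0.2],"spin": -2.5,"hand": 0},
  {"delta_pos": [-4,0,-0.1],"spin": -2.3,"hand": 0},
  {"delta_pos": [-4,0,-0.1],"spin": -2.3,"hand": 0},
  {"delta_pos": [-4,0,-0.1],"spin": -2.3,"hand": 0},
  {"delta_pos": [-4,0,-0.1],"spin": -2.3,"hand": 0},
  {"delta_pos": [0,0,0],"spin": 0,"hand": 0},
])

```text
time_s: 6.72
tcp_pos: [0.5441, 0.0077, 0.1161]
eef_rot: [-1.562, -0.188, 0.189]
force: [0.1, 0.7, -1.1]
width: 0.0004
```

```bash
python3 look.py 5
```

```text
t 6.72 tcp [0.5441 0.0077 0.1161] tip z 0.0991 yawx 13.76 tilt [-0.001 -1.     0.001] r 0.1007 ang 104.04 F [ 0.06  0.68 -1.14] w 0.0004
```

View pics/l5.png

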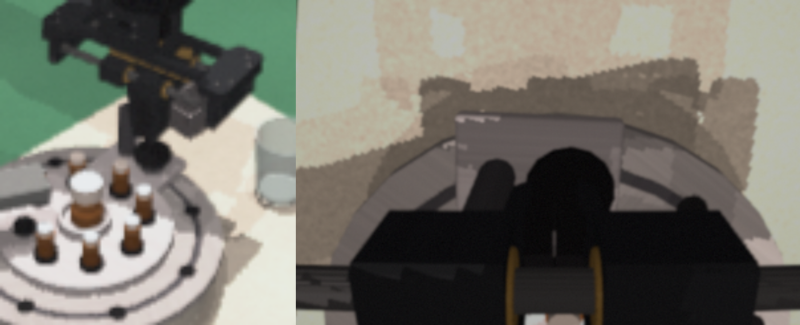

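The finger has gone 39° along the arc and the table is at roughly 34–35°. I'll push slowly from here.

Call:
apply_moves([
  {"delta_pos": [-2,0,0],"spin": -1.2,"hand": 0},
  {"delta_pos": [-2,0,-0.1],"spin": -1.2,"hand": 0},
  {"delta_pos": [-2,0,0],"spin": -1.2,"hand": 0},
  {"delta_pos": [-2,0,-0.1],"spin": -1.2,"hand": 0},
  {"delta_pos": [-2,0,0],"spin": -1.2,"hand": 0},
  {"delta_pos": [-2,0,-0.1],"spin": -1.2,"hand": 0},
  {"delta_pos": [0,0,0],"spin": 0,"hand": 0},
])

```text
time_s: 7.4
tcp_pos: [0.532, 0.003, 0.1159]
eef_rot: [-1.552, -0.286, 0.289]
force: [-0.6, -0.8, 0.2]
width: 0.0004
```

```bash
cat > capang.py <<'E'
from h import *
# cap visible in wrist depth: list high points near the carousel rim in carousel polar coords
c=cap('wrist'); P=xyz(c); d=P[...,:2]-AX; r=np.linalg.norm(d,axis=-1); Z=P[...,2]
m=(c['z_map']>0)&(r>.09)&(r<.135)&(Z>.072)&(Z<.097)
n,l,st,ce=cv2.connectedComponentsWithStats(m.astype(np.uint8))
for i in range(1,n):
    if st[i,4]>40:
        q=P[l==i]; ra=r[l==i]; a=np.degrees(np.arctan2(q[:,1]-AX[1],q[:,0]-AX[0])); print(st[i],'z med %.4f'%np.median(q[:,2]),'ang %.1f..%.1f r %.3f..%.3f'%(*np.percentile(a,[2,98]),*np.percentile(ra,[2,98])), 'mid of outer arc', np.median(a[ra>np.percentile(ra,90)]).round(1))
E
python3 look.py 6; python3 capang.py
```

```text
t 7.4 tcp [0.532  0.003  0.1159] tip z 0.0989 yawx 20.99 tilt [-0.002 -1.    -0.   ] r 0.0999 ang 111.45 F [-0.56 -0.81  0.21] w 0.0004
[ 230  214   69   55 1279] z med 0.0945 ang 99.5..116.1 r 0.097..0.115 mid of outer arc 109.2
[186 220  36  33 585] z med 0.0859 ang 121.7..128.7 r 0.101..0.110 mid of outer arc 125.9
```

View pics/l6.png

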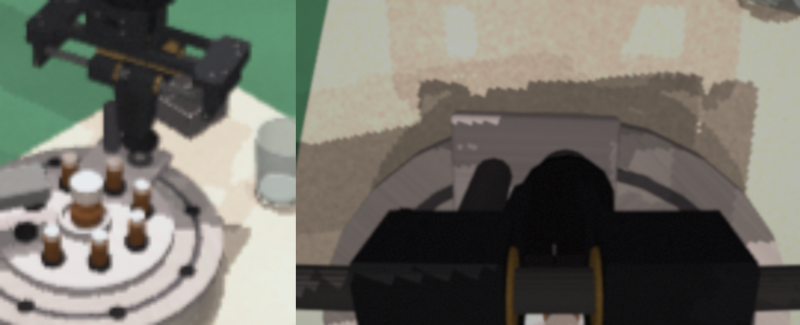

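The cap now reads z = 0.0945 at about 109–110°, so it has sprung fully out in the next hole (expected 110°). I'll back off the post slightly, lift straight up and move away to check.

Call:
apply_moves([
  {"delta_pos": [1.5,0,0],"spin": 0,"hand": 0},
  {"delta_pos": [0,-5,0],"spin": 0,"hand": 0},
  {"delta_pos": [0,-15,0],"spin": 0,"hand": 0},
  {"delta_pos": [0,-30,0],"spin": 0,"hand": 0},
  {"delta_pos": [0,-35,0],"spin": 0,"hand": 0},
  {"delta_pos": [0,-35,0],"spin": 0,"hand": 0},
  {"delta_pos": [0,-25,30],"spin": 0,"hand": 0},
  {"delta_pos": [0,0,30],"spin": 0,"hand": 0},
  {"delta_pos": [0,0,25],"spin": 0,"hand": 0},
  {"delta_pos": [0,0,0],"spin": 0,"hand": 0},
])

```text
time_s: 8.38
tcp_pos: [0.5024, 0.0892, 0.2627]
eef_rot: [-1.549, -0.293, 0.291]
force: [-0.3, -0.1, 0.4]
width: 0.0002
```

```bash
python3 - <<'E'
from h import *
rep(); c=cap('top','top9.png'); P=xyz(c); Z=P[...,2]; s=cap('scene','scene9.png')
a=c['frame'][130:270,170:420,::-1]; cv2.imwrite('pics/top9z.png',cv2.resize(a,None,fx=3.2,fy=3.2))
a=s['frame'][150:280,165:345,::-1]; cv2.imwrite('pics/scene9z.png',cv2.resize(a,None,fx=4.4,fy=4.4))
d=P[...,:2]-AX; r=np.linalg.norm(d,axis=-1)
for nm,lo,hi in (('cap',.086,.1),('post',.112,.128)):
    m=(r>.085)&(r<.125)&(Z>lo)&(Z<hi); n,l,st,ce=cv2.connectedComponentsWithStats(m.astype(np.uint8))
    for i in range(1,n):
        if st[i,4]>15: q=P[l==i].mean(0); print(nm,st[i,4],q.round(4),np.degrees(np.arctan2(*(q[:2]-AX)[::-1])).round(1),'zmed',np.median(P[l==i][:,2]).round(4))
E
```

```text
t 8.38 tcp [0.5024 0.0892 0.2627] tip z 0.2457 yawx 21.33 tilt [ 0.002 -1.     0.002] r 0.1910 ang 110.24 F [-0.3  -0.13  0.39] w 0.0002
cap 143 [0.5349 0.0044 0.0936] 109.6 zmed 0.0937
post 30 [ 0.5066 -0.0062  0.1198] 126.4 zmed 0.1197
```

View pics/scene9z.png

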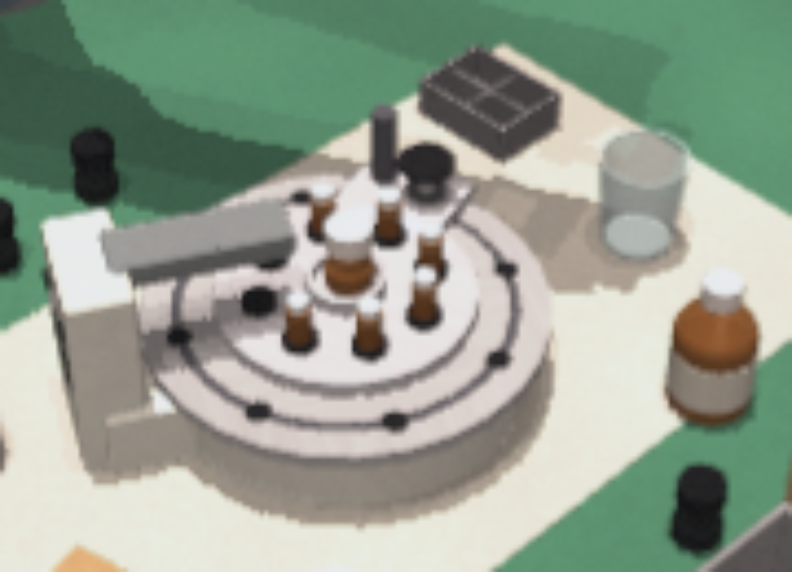

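View pics/top9z.png

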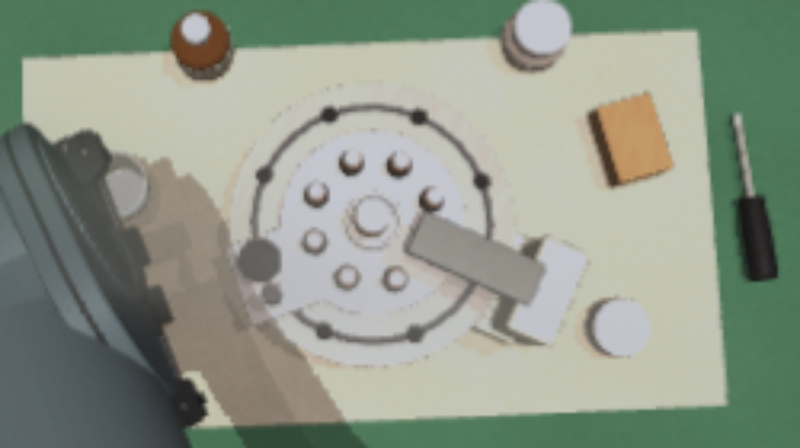

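The scene view shows the plunger cap up at (427,165) and the post at (383,145). In the top view the cap sits in the next hole at (260,260), the centre jar is upright, and the bystanders haven't moved. The arm is clear, so I'll hand in.

```bash
python3 -c "
from rig import ticket
print(ticket.close_job())"
```

```text
the job is handed in; nothing more can be done
None
```

The next vial is under the head: the table has turned one hole anticlockwise, and the plunger has sprung fully out in that hole. I handed the job in at about 8.5 s of the 40 s allowed.

**What I did:** I pressed the plunger to its stop with the closed fingers (about 11 N) and pushed the table round against the finger post. At about 10° I lifted off the cap and kept pushing the post, slowly at the end, until the plunger sprang out by itself. Then I backed off and lifted clear.

**Last checks:**

| Check | Measured | Expected |
|---|---|---|
| Table turn, from the cap's position | about 44.5° (0.777 rad) | 0.785 ± 0.035 rad |
| Cap top above the bench | 93.7 mm | 94 mm when fully out |
| Force on the arm after lifting | within its usual noise | none |

- **By eye only:** in the last pictures the centre jar is upright in its cup and the bystanders I could see look unmoved. The arm partly hid the beaker and fully hid the vial tray in the top view, and both looked in place in the scene view.
- **Disagreements:** none of the checks failed or disagreed.

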